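# Feel for the release notch and free the slide tray

## Robot

A 6-joint arm with a two-finger parallel gripper is mounted at the origin on the work surface. World frame = base frame: x ahead of the robot, y to its left, z up, the work surface at z = 0. Lengths are in m, angles in rad, forces in N, time in s.
With the tool pointing down it reaches from about 0.425 to 0.95 m from the base axis. Payload 3.5 kg.
Tool frame: the origin (TCP) lies between the finger pads; the fingertips stand 25 mm ahead of it and the grasp point (between the pads) lies 6 mm ahead of it (arm.tip_reach is the distance from the TCP to the fingertips, in m); z points along the fingers, y is the direction in which the jaws open and shut (so a half turn about z gives the same grasp; the last joint's range is limited). The gripper opens to 85 mm and grips with 20 to 120 N. Pads are 22 mm wide; open, the fingers measure 114 mm over their backs; the gripper's body (76 mm by 85 mm) begins 54 mm behind the grasp point. The pads swing forward as they close: fully open they stand 13 mm farther back than shut.
Start: joints at [-1.286, 0.286, 1.577, -0, 1.279, -0.15], TCP at [0.284, -0.612, 0.256] pointing down, gripper open.
Joint ranges: [-2.77, 2.77], [-0.9, 2.22], [0.21, 2.48], [-1.53, 4.67], [0.24, 2.81], [-2.84, 2.84]. Speed limits (rad/s): [2.79, 2.79, 3.14, 3.14, 3.14, 3.14].

## Interface

Orientations are given as a rotation vector (axis times angle).
In Python, from rig import arm gives the robot as it stands.
- The arm moves only by the shell command python3 -m jog 'ROWS'. ROWS is JSON, a list of rows, each an object of numbers: "tx", "ty", "tz": the shift along the world's x, y, z in cm; "ax", "ay", "az": the turn, a rotation vector about the world's x, y, z in rad; "hand": the closure, from -1 (fully open) to 1 (shut), so that 0 is half open. In form: [{"tx": .., "ty": .., "tz": .., "ax": .., "ay": .., "az": .., "hand": ..}, ...]. A call has 1 to 5 rows; each row shifts and turns the commanded pose from where the row before left it; what a row does not reach is not made up. A row lasts 1/10 s, in which the tool goes at most 50 mm and 8.59 degrees, less where a joint would pass 70% of its speed; a pose out of reach is approached as far as the arm can. A call is refused whole if a number of a shift passes 5 or a number of a turn 0.15, either way. A call with a gripper value outside its range is refused whole. The fingers move at their own pace and stop on an object; the grip force is fixed at half the most. Time passes only in rows, so rows that do not move let the fingers close. It gives the time, the measured TCP pose, the force and the opening at its end, in the units of the state.
- arm.get_state(): the state, without advancing time (a new reading comes with each control period).
- arm.capture(name): name is "scene" or "top" or "wrist"; returns a dict with "pixels" (400x640x3 uint8, blue, green, red), "fx", "fy", "cx", "cy" (pixels), "dist_coeffs" ([k1, k2, p1, p2, k3] as OpenCV has them; the pictures are not rectified), "R" (3x3) and "t" (3): a world point X has camera coordinates R X + t; the wrist camera has in their place "hand_eye" (4x4, takes a point from camera to tool coordinates, whose origin is the TCP and whose axes are the flange's). Camera axes: x right, y down, z forward; pixel columns grow to the right and rows downward; lengths in m; the calibration is good to about 2 mm. A picture is of the moment at which its call begins: read the wrist's pose just before it. There is no depth.
- arm.close_job(): hands the job in, once; it reports no verdict.
The state is a dict: "t": time; "joint_positions": joint angles; "dq": joint speeds; "effort": joint torques, N m; "tcp_pos": TCP position; "ee_rot": TCP orientation; "wrist_force": force on the tool from outside, world axes, zero at the start; "torque": the same for the moment, N m; "width": opening from 0.0 (shut) to 1.0 (fully open).
Only numpy, scipy, OpenCV 4.12 (cv2) and the standard library are available. Lean on these libraries where they do the work, as an engineer would, in place of code of your own. Each camera call takes 0.05 s, during which the arm holds its last target.

## Task

The slide tray in the low grey archive unit is locked. With a fingertip, touch the unit's raised front edge near one of its ends, run along the edge until you find the notch hidden in it, and press the key inside the notch fully down so that the tray springs out; then move clear of everything. Only touch and press: do not grasp or pull anything, do not touch the tray, and leave all the other things on the bench and on the unit where they are.

Things in the scene. Friction and masses are not known exactly. Their poses are not given: they have to be found in the camera images.
- unit: slide archive unit, a low pale-grey housing fixed to the bench, 200 (x) x 400 (y) x 60 mm high; origin under its centre; -x is its front, +z up; place and yaw vary. Along the front of its top stands the raised front edge, 400 mm long; the housing's top lies open behind it, with two low things on it
- edge_mid (a point): middle of the top of the raised front edge: a grey wall along the unit's y (from -200 to +200 mm of here), 14 mm thick, top 82 mm above the bench, 22 mm above the housing's top. Its one notch, centred anywhere from y = -50 to +50 mm of here, is a gap 38 mm long, open to front and back; in it the release key, 34 x 14 mm, same grey, its top 12 mm below the edge's top
- edge_left: the left (+y) end section of the raised front edge, 110 mm long, from y = +90 to +200 mm of the unit, solid, no notch; origin at the middle of its top face
- edge_right: the right (-y) end section of the raised front edge, 110 mm long, from y = -90 to -200 mm of the unit, solid, no notch; origin at the middle of its top face
- release_key (a joint): how far the key in the notch is pressed down, m: 0 up, 0.007 fully down. Needs about 5 to 8 N, stays where it is left (it does not spring back)
- slide_tray (a joint): how far the slide tray (250 mm wide, low in the unit's front face) stands out towards the unit's -x, m: 0 shut, about 0.024 fully out. Moved by the key only, in step with it (3.4 times the key's travel)
- slide_box: loose open white plastic box 60 x 85 x 30 mm on top of the unit, behind the edge, left half; leave alone; origin under its centre
- petri_dish: loose clear lidded dish, pinkish inside, 90 mm across, 15 mm high, on top of the unit behind the edge, right half; leave alone; origin under its centre
- oil_bottle: loose small amber bottle, 36 mm across, 75 mm high, on the bench; leave alone; origin under its centre
- stain_jar: loose glass jar, 60 mm across, 80 mm high, on the bench; leave alone; origin under its centre
- beaker: loose glass beaker, 70 mm across, 90 mm high, on the bench; leave alone; origin under its centre
- objective_case: loose black and metal round case, 42 mm across, 62 mm high, on the bench; leave alone; origin under its centre

How it is judged:
By the outcome, as a careful person would: the job done as asked, in the order asked, and still so for the second after the job is handed in, with the robot touching nothing.
It also fails if it takes over 59 s, if anything falls off the work surface, if the arm or the gripper's body presses on something with over 40 N, if the wrist force passes 120 N, or if a joint passes its speed limit or range.

## Working session

There is one attempt and no reset: what is moved stays moved. The work goes in short steps, Python scripts to look and compute and a shell command to move; the robot and the scene stay as the last step left them, time stands still between calls to the robot, and variables do not carry over. Pictures are saved under pics/ and viewed, and the job is handed in when it is done.

```bash
mkdir -p pics; ls
python3 - <<'E'
from rig import arm
import cv2
s=arm.get_state();print({k:(v if not hasattr(v,'round') else v) for k,v in s.items()}, arm.tip_reach)
for n in("scene","top","wrist"):
    c=arm.capture(n);cv2.imwrite(f"pics/{n}0.png",c["pixels"]);print(n,{k:v for k,v in c.items() if k!="pixels"})
E
```

```text
pics
{'t': 0.0, 'joint_positions': array([-1.28599595e+00,  2.87179757e-01,  1.57820981e+00, -1.18407432e-05,
        1.27858663e+00, -1.49993707e-01]), 'dq': array([-0.00135702,  0.00137706, -0.00182395,  0.00071449, -0.00087127,
        0.00093872]), 'effort': array([ 1.78768369e-04, -4.05977941e+01, -2.92626446e+01, -1.62796832e-04,
        5.73025012e-03,  2.27073315e-06]), 'tcp_pos': array([ 0.28418118, -0.61159122,  0.25491995]), 'ee_rot': array([-3.06532385e+00, -6.77098409e-01,  2.69731083e-04]), 'wrist_force': array([ 0.68655419,  1.32385691, -0.82234036]), 'torque': array([0.02504422, 0.06511654, 0.00453007]), 'width': 0.9982050292633464} 0.025
scene {'fx': 466.33566229330467, 'fy': 466.33566229330467, 'cx': 312.1596718403935, 'cy': 196.06418964676948, 'dist_coeffs': array([-0.0219509,  0.       ,  0.       ,  0.       ,  0.       ]), 'R': array([[-0.4076461 ,  0.91305331, -0.01258213],
       [ 0.72187117,  0.3137904 , -0.61679624],
       [-0.55921969, -0.26051726, -0.78702229]]), 't': array([ 0.22929423, -0.33613503,  1.59219693])}
top {'fx': 506.66992417765795, 'fy': 50
[... 208 characters left out ...]
     [-0.98444575, -0.0272085 , -0.17356917],
       [ 0.17334652,  0.01035693, -0.98480644]]), 't': array([-0.01192444,  0.572748  ,  1.50501494])}
wrist {'fx': 332.77260891980814, 'fy': 332.77260891980814, 'cx': 319.289214243175, 'cy': 202.06369218999566, 'dist_coeffs': array([-0.03194607,  0.        ,  0.        ,  0.        ,  0.        ]), 'hand_eye': array([[ 5.34938791e-04, -9.54337550e-01, -2.98729901e-01,
         7.74306441e-02],
       [ 9.99999855e-01,  4.93538624e-04,  2.14027026e-04,
         1.61621715e-03],
       [-5.68192829e-05, -2.98729973e-01,  9.54337676e-01,
        -1.17172843e-01],
       [ 0.00000000e+00,  0.00000000e+00,  0.00000000e+00,
         1.00000000e+00]])}
```

View pics/top0.png

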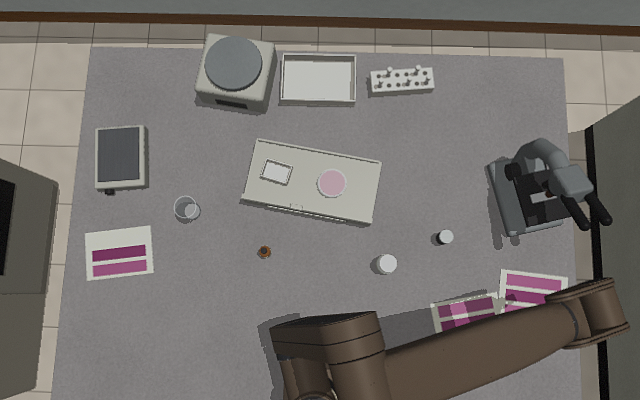

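View pics/scene0.png

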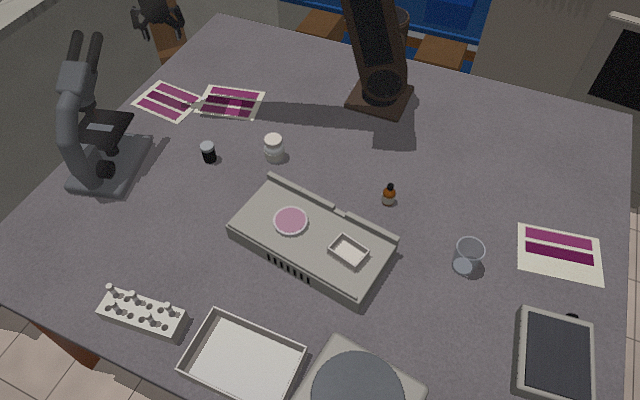

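View pics/wrist0.png

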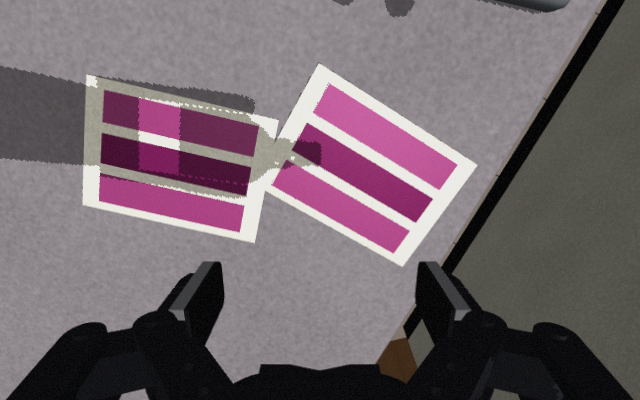

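The top view shows the unit spanning about (241-381, 139-224), with the front edge from (241,200) to (373,222). In the scene view, a possible notch shows near (340,213). I'll enlarge both.

Run:
```python
import cv2
a=cv2.imread("pics/top0.png")[130:235,230:390];b=cv2.imread("pics/scene0.png")[165:265,255:415]
cv2.imwrite("pics/topz.png",cv2.resize(a,None,fx=5,fy=5,interpolation=cv2.INTER_CUBIC))
cv2.imwrite("pics/scz.png",cv2.resize(b,None,fx=5,fy=5,interpolation=cv2.INTER_CUBIC))
```

```text
(no output)
```

View pics/topz.png

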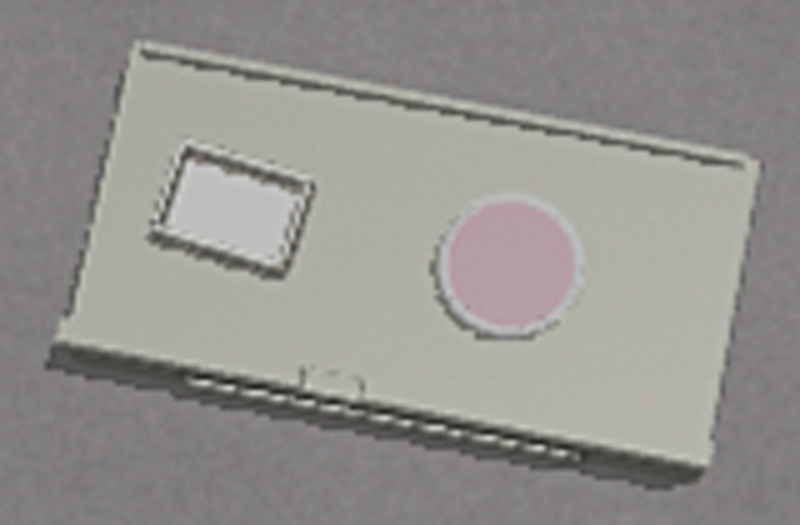

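View pics/scz.png

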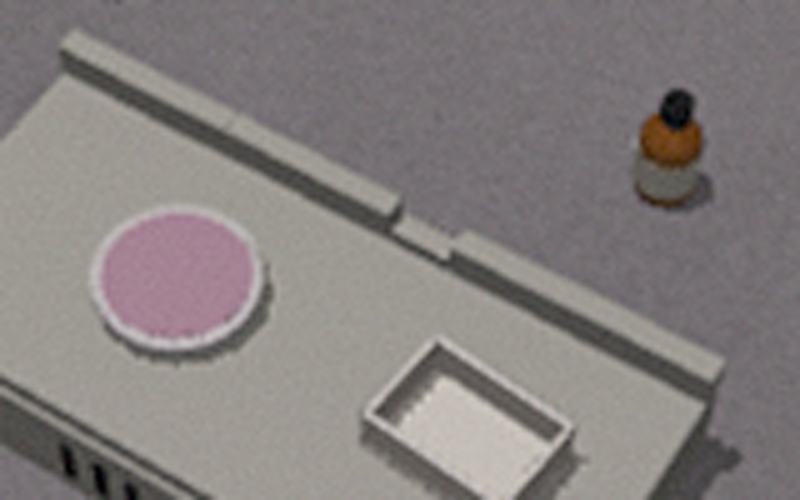

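The enlarged scene view shows the notch in the edge at about zoom (395-455, 205-250), which is pixel (334-346, 206-215). The edge ends are at zoom (70,38) and (720,370). Next I cast rays onto z=0.082.

```bash
cat > h.py <<'E'
import numpy as np,cv2
from rig import arm
def cast(c,uv,z):
    K=np.array([[c["fx"],0,c["cx"]],[0,c["fy"],c["cy"]],[0,0,1]])
    n=cv2.undistortPoints(np.array(uv,float).reshape(-1,1,2),K,c["dist_coeffs"]).reshape(-1,2)
    d=np.c_[n,np.ones(len(n))]@c["R"]; o=-c["R"].T@c["t"]
    return o+d*((z-o[2])/d[:,2])[:,None]
def proj(c,P):
    K=np.array([[c["fx"],0,c["cx"]],[0,c["fy"],c["cy"]],[0,0,1]])
    return cv2.projectPoints(np.array(P,float).reshape(-1,3),cv2.Rodrigues(c["R"])[0],c["t"],K,c["dist_coeffs"])[0].reshape(-1,2)
E
python3 - <<'E'
from h import *
np.set_printoptions(precision=4,suppress=True)
s=arm.capture("scene");t=arm.capture("top")
z=lambda L,o:(np.array(L,float)+.5)/5-.5+np.array(o)
print("scene", cast(s,z([(78,30),(63,45),(723,360),(714,384),(400,200),(388,215),(462,233),(452,247)],(255,165)),.082))
print("top front corners", cast(t,z([(50,345),(706,466)],(230,130)),.082))
print("top notch", cast(t,z([(302,390),(362,397)],(230,130)),.082))
print("top rear z.06?", cast(t,z([(138,42),(760,160)],(230,130)),.066))
E
```

```text
scene [[ 0.5043 -0.1515  0.082 ]
 [ 0.5173 -0.1541  0.082 ]
 [ 0.57    0.2391  0.082 ]
 [ 0.5851  0.2393  0.082 ]
 [ 0.5421  0.0558  0.082 ]
 [ 0.5536  0.0538  0.082 ]
 [ 0.5491  0.093   0.082 ]
 [ 0.5594  0.0916  0.082 ]]
top front corners [[ 0.567   0.2439  0.082 ]
 [ 0.5046 -0.1516  0.082 ]]
top notch [[0.5438 0.091  0.082 ]
 [0.5406 0.0549 0.082 ]]
top rear z.06? [[ 0.7627  0.2027  0.066 ]
 [ 0.6976 -0.1843  0.066 ]]
```

The notch is clear in both views. The edge runs along (0.159, 0.987), its middle is at about (0.544, 0.044), and the notch sits about +29 mm along from there. I'll go to the left section near y=+150 mm with the gripper shut and the jaws across the edge.

```bash
python3 -m jog '[{"tx":1.6,"ty":4.5,"az":0.14,"hand":1},{"tx":1.6,"ty":4.5,"az":0.14,"hand":1},{"tx":1.6,"ty":4.5,"az":0.14,"hand":1},{"tx":1.6,"ty":4.5,"az":0.14,"hand":1},{"tx":1.6,"ty":4.5,"az":0.14,"hand":1}]'
```

```text
schema error: expected keys tx, ty, tz, ax, ay, az, hand
```

```bash
python3 -m jog '[{"tx":1.6,"ty":4.5,"az":0.14,"hand":1},{"tx":1.6,"ty":4.5,"az":0.14,"hand":1},{"tx":1.6,"ty":4.5,"hand":1},{"tx":1.6,"ty":4.5,"hand":1},{"tx":1.6,"ty":4.5,"hand":1}]'
```

```text
schema error: expected keys tx, ty, tz, ax, ay, az, hand
```

```bash
python3 -m jog '[{"tx":1.6,"ty":4.5,"hand":1},{"tx":1.6,"ty":4.5,"hand":1},{"tx":1.6,"ty":4.5,"hand":1},{"tx":1.6,"ty":4.5,"hand":1},{"tx":1.6,"ty":4.5,"hand":1}]'
```

```text
schema error: expected keys tx, ty, tz, ax, ay, az, hand
```

All keys are required.

```bash
python3 -m jog '[{"tx":1.6,"ty":4.5,"tz":0,"ax":0,"ay":0,"az":0.14,"hand":1},{"tx":1.6,"ty":4.5,"tz":0,"ax":0,"ay":0,"az":0.14,"hand":1},{"tx":1.6,"ty":4.5,"tz":0,"ax":0,"ay":0,"az":0.14,"hand":1},{"tx":1.6,"ty":4.5,"tz":0,"ax":0,"ay":0,"az":0.14,"hand":1},{"tx":1.6,"ty":4.5,"tz":0,"ax":0,"ay":0,"az":0.14,"hand":1}]'
```

```text
t: 0.75
tcp_pos: [0.3646, -0.3853, 0.2562]
ee_rot: [2.645, 1.695, 0.0]
wrist_force: [0.6, -0.1, -0.3]
width: 0.143
```

```bash
python3 -m jog '[{"tx":1.6,"ty":4.5,"tz":0,"ax":0,"ay":0,"az":0.14,"hand":1},{"tx":1.6,"ty":4.5,"tz":0,"ax":0,"ay":0,"az":0.13,"hand":1},{"tx":1.6,"ty":4.5,"tz":0,"ax":0,"ay":0,"az":0,"hand":1},{"tx":1.6,"ty":4.5,"tz":0,"ax":0,"ay":0,"az":0,"hand":1},{"tx":1.6,"ty":4.5,"tz":0,"ax":0,"ay":0,"az":0,"hand":1}]'
```

```text
t: 1.25
tcp_pos: [0.4446, -0.1603, 0.2566]
ee_rot: [2.398, 2.029, 0.0]
wrist_force: [1.4, -0.2, 0.0]
width: 0.003
```

```bash
python3 -m jog '[{"tx":1.6,"ty":4.5,"tz":0,"ax":0,"ay":0,"az":0,"hand":1},{"tx":1.6,"ty":4.5,"tz":0,"ax":0,"ay":0,"az":0,"hand":1},{"tx":1.6,"ty":4.5,"tz":0,"ax":0,"ay":0,"az":0,"hand":1},{"tx":1.6,"ty":4.5,"tz":0,"ax":0,"ay":0,"az":0,"hand":1},{"tx":1.6,"ty":4.5,"tz":0,"ax":0,"ay":0,"az":0,"hand":1}]'
```

```text
t: 1.75
tcp_pos: [0.5246, 0.0649, 0.2566]
ee_rot: [2.397, 2.029, 0.001]
wrist_force: [0.6, -0.6, 0.3]
width: 0.0
```

```bash
python3 -m jog '[{"tx":1.5,"ty":4.3,"tz":0,"ax":0,"ay":0,"az":0,"hand":1},{"tx":1.4,"ty":4.3,"tz":-1,"ax":0,"ay":0,"az":0,"hand":1},{"tx":1.4,"ty":4.2,"tz":-2,"ax":0,"ay":0,"az":0,"hand":1},{"tx":0,"ty":0,"tz":-4,"ax":0,"ay":0,"az":0,"hand":1},{"tx":0,"ty":0,"tz":-3,"ax":0,"ay":0,"az":0,"hand":1}]'
python3 - <<'E'
from h import *
print(arm.get_state()["tcp_pos"])
for n in("wrist","scene"):
    c=arm.capture(n)["pixels"]
    if n=="scene": c=cv2.resize(c[120:280,240:440],None,fx=4,fy=3.5)
    cv2.imwrite(f"pics/{n}1.png",c)
E
```

```text
t: 2.25
tcp_pos: [0.5669, 0.1924, 0.1544]
ee_rot: [-2.395, -2.033, 0.001]
wrist_force: [-0.2, -0.3, -0.0]
width: 0.004
[0.56685614 0.19244167 0.15438467]
```

View pics/wrist1.png

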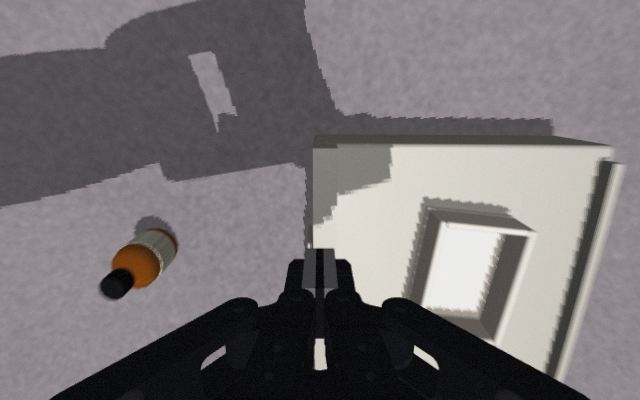

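View pics/scene1.png

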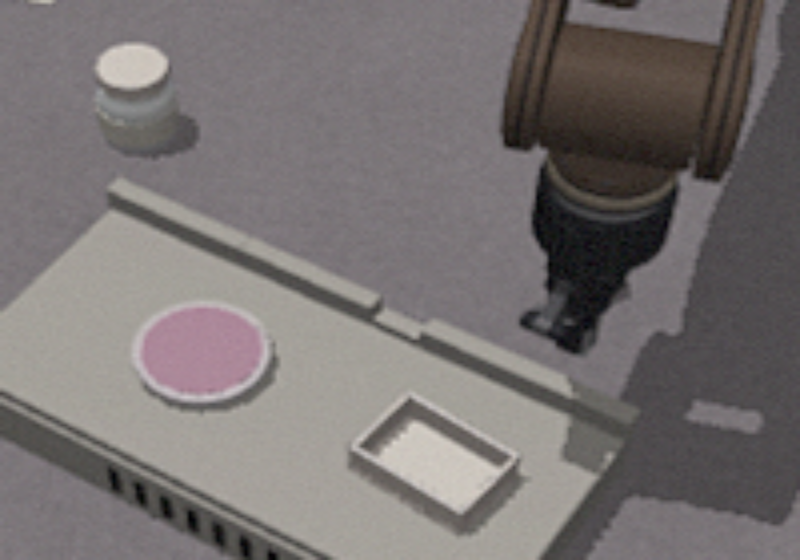

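Run:
```python
from h import *
from scipy.spatial.transform import Rotation as Ro
np.set_printoptions(precision=4,suppress=True)
s=arm.get_state();c=arm.capture("wrist")
T=np.eye(4);T[:3,:3]=Ro.from_rotvec(s["ee_rot"]).as_matrix();T[:3,3]=s["tcp_pos"]
M=np.linalg.inv(T@c["hand_eye"]);c["R"]=M[:3,:3];c["t"]=M[:3,3]
print(s["t"],s["tcp_pos"],s["wrist_force"])
P=cast(c,[(313,137),(313,180),(312,240)],.082);print(P)
y=np.array([.159,.987]);x=np.array([.987,-.159])
print((P[:,:2]-[.5437,.0444])@np.c_[x,y],(s["tcp_pos"][:2]-[.5437,.0444])@np.c_[x,y])
tip=s["tcp_pos"]-[0,0,.025];print(proj(c,tip))
img=c["pixels"][120:320,240:400];cv2.imwrite("pics/w1z.png",cv2.resize(img,None,fx=3,fy=3,interpolation=cv2.INTER_CUBIC))
```

```text
2.35 [0.5637 0.1908 0.1505] [-1.083  -0.5448 -0.4094]
[[0.5703 0.2453 0.082 ]
 [0.5662 0.2213 0.082 ]
 [0.5593 0.1845 0.082 ]]
[[-0.0057  0.2025]
 [-0.0059  0.1781]
 [-0.0069  0.1408]] [-0.0036  0.1476]
[[316.0189 264.2603]]
```

View pics/w1z.png

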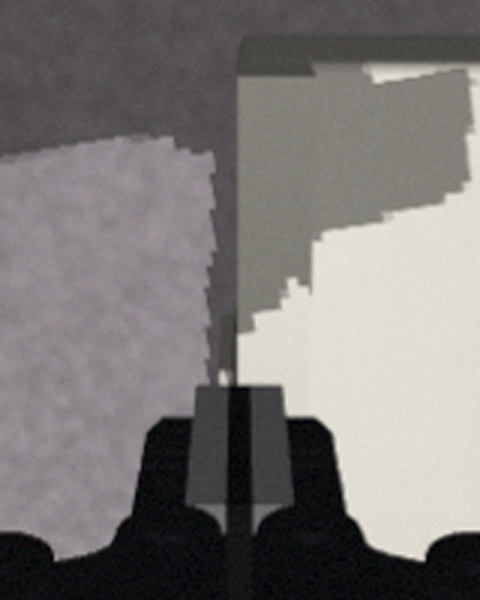

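```bash
cat >> h.py <<'E'
from scipy.spatial.transform import Rotation as Ro
np.set_printoptions(precision=4,suppress=True)
U=np.array([.159,.987]);X=np.array([.987,-.159]);MID=np.array([.5437,.0444])
def unit(p): return (np.atleast_2d(p)[:,:2]-MID)@np.c_[X,U]
def wrist():
    s=arm.get_state();c=arm.capture("wrist")
    T=np.eye(4);T[:3,:3]=Ro.from_rotvec(s["ee_rot"]).as_matrix();T[:3,3]=s["tcp_pos"]
    M=np.linalg.inv(T@c["hand_eye"]);c["R"]=M[:3,:3];c["t"]=M[:3,3]
    return s,c
E
python3 - <<'E'
from h import *
for i in range(3):
    s,c=wrist();print(s["t"],s["tcp_pos"],s["ee_rot"],np.abs(s["dq"]).max(),unit(s["tcp_pos"]))
    g=cv2.GaussianBlur(c["pixels"],(3,3),0).astype(int)
    for r in (150,165,180): print(r,g[r,300:345:1,1])
    if i==0: print(unit(cast(c,[(319,150),(319,180),(319,225)],.082)),unit(cast(c,[(344,150),(344,180),(344,225)],.082)))
E
```

```text
2.4 [0.5656 0.1907 0.1537] [-2.3953 -2.028   0.008 ] 0.06289557121639111 [[-0.0016  0.1479]]
150 [ 78  79  80  81  81  81  81  80  80  82  82  80  79  79  87 105 123 128
 128 128 128 128 129 129 129 128 128 128 129 130 130 130 129 128 129 129
 129 128 128 128 129 130 130 129 129]
165 [ 80  80  81  81  80  79  78  78  79  79  78  78  79  80  87 105 121 126
 127 128 127 127 128 128 127 127 127 127 128 128 128 128 127 127 127 127
 128 127 128 127 127 128 129 129 129]
180 [139 140 141 141 140 137 130 111  91  84  84  85  85  84  88 102 118 125
 126 126 126 126 126 126 127 126 126 126 126 126 125 125 125 126 127 126
 125 125 126 126 126 126 127 128 129]
[[-0.0001  0.1952]
 [-0.0002  0.1777]
 [-0.0004  0.1496]] [[0.0141 0.1952]
 [0.0143 0.1777]
 [0.0148 0.1496]]
2.45 [0.5673 0.1908 0.1564] [-2.3977 -2.0292  0.0011] 0.04178420216107341 [[0.     0.1482]]
150 [ 77  77  77  78  79  79  80  80  79  78  83  98 118 128 129 128 127 127
 128 128 128 129 129 129 129 129 128 128 129 129 128 127 127 127 128 127
 127 127 128 128 129 128 129 129 129]
165 [ 80  79  78  78  78  77  77  77  77  78  81  95 
[... 274 characters left out ...]
25 125 125
 126 128 128 128 128 128 127 127 127]
2.5 [0.5683 0.1908 0.158 ] [2.3974 2.0284 0.0033] 0.02354159281491819 [[0.001  0.1484]]
150 [ 80  81  81  79  78  79  80  81  87 103 121 127 126 127 127 128 128 128
 127 127 128 128 128 127 127 127 127 129 129 127 126 127 127 127 127 127
 127 127 127 127 127 127 128 127 127]
165 [ 85  82  79  78  79  79  79  80  84 100 119 126 126 126 126 125 125 126
 127 127 127 127 126 125 125 126 126 126 126 125 124 126 126 126 126 128
 128 128 128 127 127 126 126 126 126]
180 [138 134 117  92  83  84  83  83  85  97 116 124 125 125 126 125 125 125
 125 124 124 125 125 126 125 124 123 125 125 125 125 126 127 126 127 128
 127 128 127 127 127 128 128 127 127]
```

The arm was still settling, so I'll wait and then measure.

```bash
python3 -m jog '[{"tx":0,"ty":0,"tz":0,"ax":0,"ay":0,"az":0,"hand":1},{"tx":0,"ty":0,"tz":0,"ax":0,"ay":0,"az":0,"hand":1},{"tx":0,"ty":0,"tz":0,"ax":0,"ay":0,"az":0,"hand":1},{"tx":0,"ty":0,"tz":0,"ax":0,"ay":0,"az":0,"hand":1},{"tx":0,"ty":0,"tz":0,"ax":0,"ay":0,"az":0,"hand":1}]'
python3 - <<'E'
from h import *
s,c=wrist();print(s["tcp_pos"],unit(s["tcp_pos"]),s["wrist_force"],np.abs(s["dq"]).max())
g=cv2.GaussianBlur(c["pixels"],(3,3),0).astype(float)[:,:,1]
pts=[]
for r in range(142,215,6):
    d=np.diff(g[r,290:330]);pts.append((290+d[12:].argmax()+12+.5,r))
print(pts);print(unit(cast(c,pts,.082)))
cv2.imwrite("pics/w2z.png",cv2.resize(c["pixels"][120:320,240:400],None,fx=3,fy=3,interpolation=cv2.INTER_CUBIC))
E
```

```text
t: 3.05
tcp_pos: [0.5674, 0.1908, 0.1565]
ee_rot: [2.398, 2.029, 0.0]
wrist_force: [0.5, 0.0, -0.0]
width: -0.002
[0.5674 0.1908 0.1565] [[0.0001 0.1482]] [ 0.5447  0.0002 -0.0184] 0.004137136396364439
[(np.float64(307.5), 142), (np.float64(310.5), 148), (np.float64(310.5), 154), (np.float64(310.5), 160), (np.float64(310.5), 166), (np.float64(310.5), 172), (np.float64(310.5), 178), (np.float64(310.5), 184), (np.float64(311.5), 190), (np.float64(311.5), 196), (np.float64(310.5), 202), (np.float64(311.5), 208), (np.float64(311.5), 214)]
[[-0.0045  0.1999]
 [-0.0028  0.1964]
 [-0.0029  0.193 ]
 [-0.0029  0.1895]
 [-0.003   0.1859]
 [-0.003   0.1824]
 [-0.0031  0.1788]
 [-0.0031  0.1751]
 [-0.0026  0.1714]
 [-0.0026  0.1677]
 [-0.0033  0.1639]
 [-0.0027  0.1601]
 [-0.0028  0.1562]]
```

View pics/w2z.png

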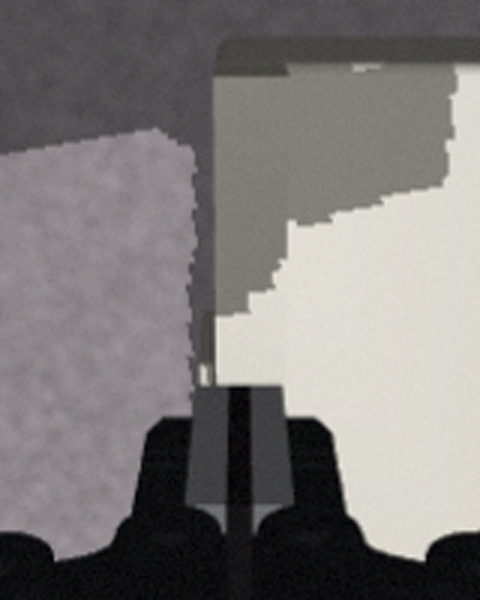

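The wrist view shows the edge front at col 310.5 and the finger centre at col 320. Allowing for the hand-eye offset, the edge centre is about 2 mm further back. I'll shift by that and descend.

```bash
python3 -m jog '[{"tx":0.2,"ty":0,"tz":-2,"ax":0,"ay":0,"az":0,"hand":1},{"tx":0,"ty":0,"tz":-1.5,"ax":0,"ay":0,"az":0,"hand":1},{"tx":0,"ty":0,"tz":-0.7,"ax":0,"ay":0,"az":0,"hand":1},{"tx":0,"ty":0,"tz":0,"ax":0,"ay":0,"az":0,"hand":1},{"tx":0,"ty":0,"tz":0,"ax":0,"ay":0,"az":0,"hand":1}]'
python3 -m jog '[{"tx":0,"ty":0,"tz":-0.2,"ax":0,"ay":0,"az":0,"hand":1},{"tx":0,"ty":0,"tz":0,"ax":0,"ay":0,"az":0,"hand":1},{"tx":0,"ty":0,"tz":0,"ax":0,"ay":0,"az":0,"hand":1},{"tx":0,"ty":0,"tz":0,"ax":0,"ay":0,"az":0,"hand":1}]'
```

```text
t: 3.6
tcp_pos: [0.5694, 0.1909, 0.1144]
ee_rot: [-2.398, -2.03, 0.0]
wrist_force: [0.1, -0.4, 0.6]
width: -0.002
t: 4.0
tcp_pos: [0.5695, 0.1909, 0.1127]
ee_rot: [2.398, 2.029, 0.001]
wrist_force: [-0.4, -0.5, 0.6]
width: -0.001
```

```bash
python3 -m jog '[{"tx":0,"ty":0,"tz":-0.2,"ax":0,"ay":0,"az":0,"hand":1},{"tx":0,"ty":0,"tz":-0.1,"ax":0,"ay":0,"az":0,"hand":1},{"tx":0,"ty":0,"tz":0,"ax":0,"ay":0,"az":0,"hand":1},{"tx":0,"ty":0,"tz":0,"ax":0,"ay":0,"az":0,"hand":1}]'
python3 -m jog '[{"tx":0,"ty":0,"tz":-0.1,"ax":0,"ay":0,"az":0,"hand":1},{"tx":0,"ty":0,"tz":0,"ax":0,"ay":0,"az":0,"hand":1},{"tx":0,"ty":0,"tz":0,"ax":0,"ay":0,"az":0,"hand":1}]'
python3 -m jog '[{"tx":0,"ty":0,"tz":-0.1,"ax":0,"ay":0,"az":0,"hand":1},{"tx":0,"ty":0,"tz":0,"ax":0,"ay":0,"az":0,"hand":1},{"tx":0,"ty":0,"tz":0,"ax":0,"ay":0,"az":0,"hand":1}]'
```

```text
t: 4.4
tcp_pos: [0.5693, 0.1908, 0.1092]
ee_rot: [-2.398, -2.029, 0.0]
wrist_force: [0.3, -0.3, 0.2]
width: 0.001
t: 4.7
tcp_pos: [0.5693, 0.1908, 0.1083]
ee_rot: [-2.398, -2.03, 0.0]
wrist_force: [0.2, -0.2, 0.2]
width: -0.0
t: 5.0
tcp_pos: [0.5695, 0.1909, 0.1075]
ee_rot: [2.398, 2.029, 0.001]
wrist_force: [-0.1, 0.3, 1.7]
width: -0.0
```

```bash
python3 -m jog '[{"tx":0,"ty":0,"tz":-0.05,"ax":0,"ay":0,"az":0,"hand":1},{"tx":0,"ty":0,"tz":0,"ax":0,"ay":0,"az":0,"hand":1},{"tx":0,"ty":0,"tz":0,"ax":0,"ay":0,"az":0,"hand":1}]'
python3 - <<'E'
from h import *
s,c=wrist();print(s["tcp_pos"],unit(s["tcp_pos"]),s["wrist_force"],s["torque"])
cv2.imwrite("pics/w3z.png",cv2.resize(c["pixels"][120:320,240:400],None,fx=3,fy=3,interpolation=cv2.INTER_CUBIC))
E
```

```text
t: 5.3
tcp_pos: [0.5696, 0.1909, 0.1075]
ee_rot: [2.398, 2.03, 0.0]
wrist_force: [-2.1, -1.0, 5.0]
width: 0.003
[0.5696 0.1909 0.1075] [[0.0022 0.1487]] [-2.0758 -0.966   4.9719] [-0.0859  0.2824 -0.0188]
```

View pics/w3z.png

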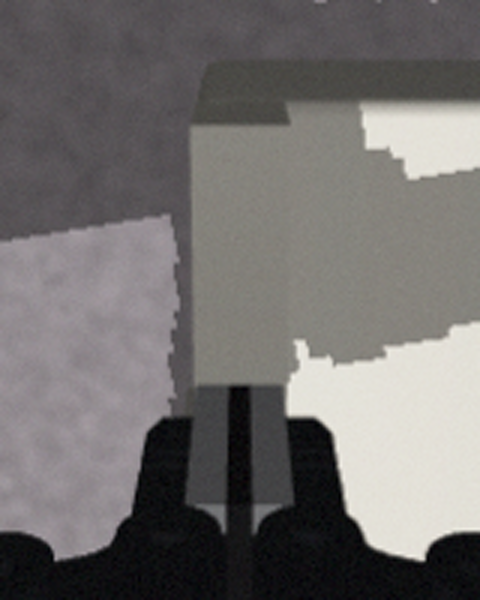

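Contact is made on the left end section with about 5 N, and the finger is centred across the edge (edge cols 192-290, pads 192-287 in the zoom). Now I run along the edge toward the notch.

```bash
python3 -m jog '[{"tx":-0.08,"ty":-0.5,"tz":0,"ax":0,"ay":0,"az":0,"hand":1},{"tx":-0.08,"ty":-0.5,"tz":0,"ax":0,"ay":0,"az":0,"hand":1},{"tx":-0.08,"ty":-0.5,"tz":0,"ax":0,"ay":0,"az":0,"hand":1},{"tx":-0.08,"ty":-0.5,"tz":0,"ax":0,"ay":0,"az":0,"hand":1}]'
```

```text
t: 5.75
tcp_pos: [0.5667, 0.1708, 0.1075]
ee_rot: [2.398, 2.029, 0.004]
wrist_force: [0.7, 4.1, 4.7]
width: 0.0
```

```bash
python3 -m jog '[{"tx":-0.08,"ty":-0.5,"tz":0,"ax":0,"ay":0,"az":0,"hand":1},{"tx":-0.08,"ty":-0.5,"tz":0,"ax":0,"ay":0,"az":0,"hand":1},{"tx":-0.08,"ty":-0.5,"tz":0,"ax":0,"ay":0,"az":0,"hand":1},{"tx":-0.08,"ty":-0.5,"tz":0,"ax":0,"ay":0,"az":0,"hand":1},{"tx":-0.08,"ty":-0.5,"tz":0,"ax":0,"ay":0,"az":0,"hand":1}]'
python3 -m jog '[{"tx":-0.08,"ty":-0.5,"tz":0,"ax":0,"ay":0,"az":0,"hand":1},{"tx":-0.08,"ty":-0.5,"tz":0,"ax":0,"ay":0,"az":0,"hand":1},{"tx":-0.08,"ty":-0.5,"tz":0,"ax":0,"ay":0,"az":0,"hand":1},{"tx":-0.08,"ty":-0.5,"tz":0,"ax":0,"ay":0,"az":0,"hand":1},{"tx":-0.08,"ty":-0.5,"tz":0,"ax":0,"ay":0,"az":0,"hand":1}]'
```

```text
t: 6.25
tcp_pos: [0.5627, 0.1458, 0.1075]
ee_rot: [2.398, 2.029, 0.003]
wrist_force: [1.0, 4.5, 5.4]
width: -0.0
t: 6.75
tcp_pos: [0.5583, 0.1205, 0.1071]
ee_rot: [2.398, 2.029, 0.001]
wrist_force: [0.2, 4.3, 5.1]
width: 0.003
```

```bash
python3 -m jog '[{"tx":-0.08,"ty":-0.5,"tz":0,"ax":0,"ay":0,"az":0,"hand":1},{"tx":-0.08,"ty":-0.5,"tz":0,"ax":0,"ay":0,"az":0,"hand":1},{"tx":-0.08,"ty":-0.5,"tz":0,"ax":0,"ay":0,"az":0,"hand":1},{"tx":-0.06,"ty":-0.4,"tz":0,"ax":0,"ay":0,"az":0,"hand":1},{"tx":-0.06,"ty":-0.4,"tz":0,"ax":0,"ay":0,"az":0,"hand":1}]'
python3 -m jog '[{"tx":-0.05,"ty":-0.3,"tz":0,"ax":0,"ay":0,"az":0,"hand":1},{"tx":-0.05,"ty":-0.3,"tz":0,"ax":0,"ay":0,"az":0,"hand":1},{"tx":-0.05,"ty":-0.3,"tz":0,"ax":0,"ay":0,"az":0,"hand":1}]'
python3 -c "
from h import *
s=arm.get_state();print(s['tcp_pos'],unit(s['tcp_pos']))"
```

```text
t: 7.25
tcp_pos: [0.5546, 0.0976, 0.1071]
ee_rot: [-2.398, -2.029, -0.001]
wrist_force: [0.4, 3.9, 5.6]
width: -0.002
t: 7.55
tcp_pos: [0.5531, 0.0886, 0.107]
ee_rot: [-2.398, -2.029, -0.001]
wrist_force: [-0.1, 3.9, 5.2]
width: 0.004
[0.5531 0.0886 0.107 ] [[0.0023 0.0452]]
```

```bash
python3 -m jog '[{"tx":-0.05,"ty":-0.3,"tz":0,"ax":0,"ay":0,"az":0,"hand":1},{"tx":-0.03,"ty":-0.2,"tz":0,"ax":0,"ay":0,"az":0,"hand":1}]'
python3 -m jog '[{"tx":-0.03,"ty":-0.2,"tz":0,"ax":0,"ay":0,"az":0,"hand":1},{"tx":-0.03,"ty":-0.2,"tz":0,"ax":0,"ay":0,"az":0,"hand":1}]'
```

```text
t: 7.75
tcp_pos: [0.5512, 0.0828, 0.1058]
ee_rot: [-2.397, -2.03, 0.005]
wrist_force: [0.6, 0.2, -0.4]
width: 0.003
t: 7.95
tcp_pos: [0.5506, 0.0792, 0.1056]
ee_rot: [-2.397, -2.029, 0.004]
wrist_force: [0.1, 1.1, -0.8]
width: -0.001
```

The force went to zero and the tip dropped slightly, so it is in the notch. I'll centre it, then lower it onto the key.

```bash
python3 -m jog '[{"tx":-0.05,"ty":-0.3,"tz":0,"ax":0,"ay":0,"az":0,"hand":1},{"tx":0,"ty":0,"tz":-0.4,"ax":0,"ay":0,"az":0,"hand":1},{"tx":0,"ty":0,"tz":-0.3,"ax":0,"ay":0,"az":0,"hand":1},{"tx":0,"ty":0,"tz":0,"ax":0,"ay":0,"az":0,"hand":1},{"tx":0,"ty":0,"tz":0,"ax":0,"ay":0,"az":0,"hand":1}]'
python3 - <<'E'
from h import *
s,c=wrist();print(s["tcp_pos"],unit(s["tcp_pos"]),s["wrist_force"])
cv2.imwrite("pics/w4z.png",cv2.resize(c["pixels"][120:320,240:400],None,fx=3,fy=3,interpolation=cv2.INTER_CUBIC))
c=arm.capture("scene")["pixels"]
cv2.imwrite("pics/s4.png",cv2.resize(c[140:260,260:400],None,fx=5,fy=5,interpolation=cv2.INTER_CUBIC))
E
```

```text
t: 8.45
tcp_pos: [0.551, 0.0769, 0.0996]
ee_rot: [-2.397, -2.03, 0.001]
wrist_force: [-0.3, -0.8, 0.6]
width: 0.001
[0.551  0.0769 0.0996] [[0.002  0.0333]] [-0.302  -0.7759  0.561 ]
```

View pics/w4z.png

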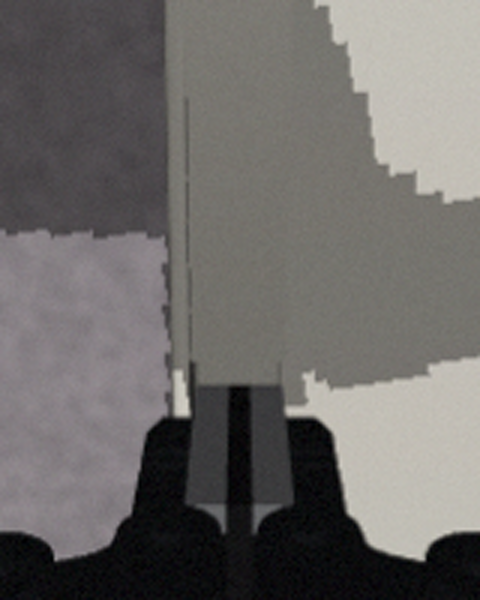

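View pics/s4.png

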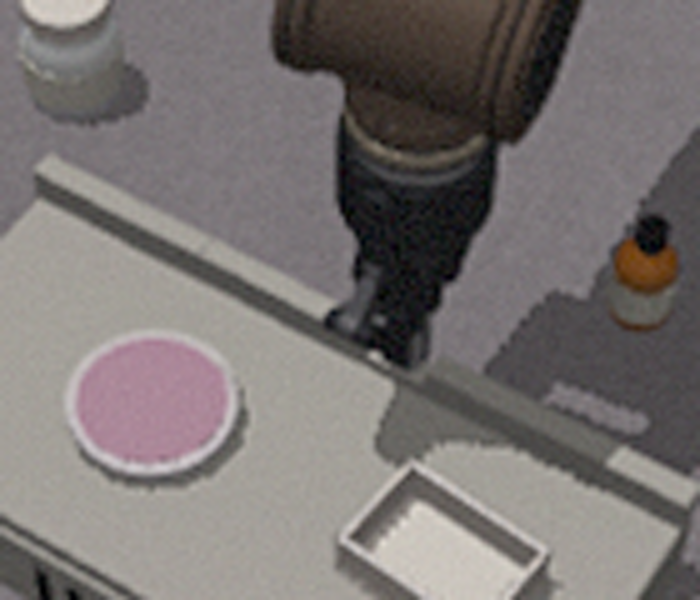

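The tip is inside the notch, with no contact 7 mm below the edge top. I'll centre it 2 mm further and press.

```bash
python3 -m jog '[{"tx":-0.03,"ty":-0.2,"tz":-0.2,"ax":0,"ay":0,"az":0,"hand":1},{"tx":0,"ty":0,"tz":-0.3,"ax":0,"ay":0,"az":0,"hand":1},{"tx":0,"ty":0,"tz":0,"ax":0,"ay":0,"az":0,"hand":1},{"tx":0,"ty":0,"tz":0,"ax":0,"ay":0,"az":0,"hand":1}]'
python3 -m jog '[{"tx":0,"ty":0,"tz":-0.3,"ax":0,"ay":0,"az":0,"hand":1},{"tx":0,"ty":0,"tz":-0.2,"ax":0,"ay":0,"az":0,"hand":1},{"tx":0,"ty":0,"tz":0,"ax":0,"ay":0,"az":0,"hand":1}]'
```

```text
t: 8.95
tcp_pos: [0.5507, 0.0748, 0.0946]
ee_rot: [-2.398, -2.029, 0.0]
wrist_force: [-0.2, -1.1, 0.2]
width: -0.002
t: 9.25
tcp_pos: [0.551, 0.0748, 0.0902]
ee_rot: [2.398, 2.03, -0.0]
wrist_force: [-1.1, 0.2, 2.7]
width: -0.003
```

```bash
python3 -m jog '[{"tx":0,"ty":0,"tz":-0.2,"ax":0,"ay":0,"az":0,"hand":1},{"tx":0,"ty":0,"tz":-0.1,"ax":0,"ay":0,"az":0,"hand":1},{"tx":0,"ty":0,"tz":0,"ax":0,"ay":0,"az":0,"hand":1}]'
python3 -m jog '[{"tx":0,"ty":0,"tz":-0.1,"ax":0,"ay":0,"az":0,"hand":1},{"tx":0,"ty":0,"tz":0,"ax":0,"ay":0,"az":0,"hand":1},{"tx":0,"ty":0,"tz":0,"ax":0,"ay":0,"az":0,"hand":1}]'
```

```text
t: 9.55
tcp_pos: [0.5511, 0.0748, 0.088]
ee_rot: [-2.398, -2.03, 0.0]
wrist_force: [-3.0, 0.1, 7.8]
width: -0.003
t: 9.85
tcp_pos: [0.5512, 0.0749, 0.088]
ee_rot: [-2.398, -2.03, 0.001]
wrist_force: [-4.5, -0.3, 12.5]
width: 0.0
```

It stopped at 0.088 while the force rose, which means it has bottomed. I'll press slightly more to confirm.

```bash
python3 -m jog '[{"tx":0,"ty":0,"tz":-0.1,"ax":0,"ay":0,"az":0,"hand":1},{"tx":0,"ty":0,"tz":0,"ax":0,"ay":0,"az":0,"hand":1},{"tx":0,"ty":0,"tz":0,"ax":0,"ay":0,"az":0,"hand":1}]'
python3 - <<'E'
from h import *
s=arm.get_state();print(s["tcp_pos"],s["wrist_force"])
c=arm.capture("top")["pixels"]
cv2.imwrite("pics/t5.png",cv2.resize(c[130:235,230:390],None,fx=5,fy=5,interpolation=cv2.INTER_CUBIC))
E
```

```text
t: 10.15
tcp_pos: [0.5513, 0.0749, 0.0879]
ee_rot: [-2.397, -2.03, 0.001]
wrist_force: [-7.1, -0.8, 15.8]
width: -0.002
[0.5513 0.0749 0.0879] [-7.1059 -0.7735 15.7736]
```

View pics/t5.png

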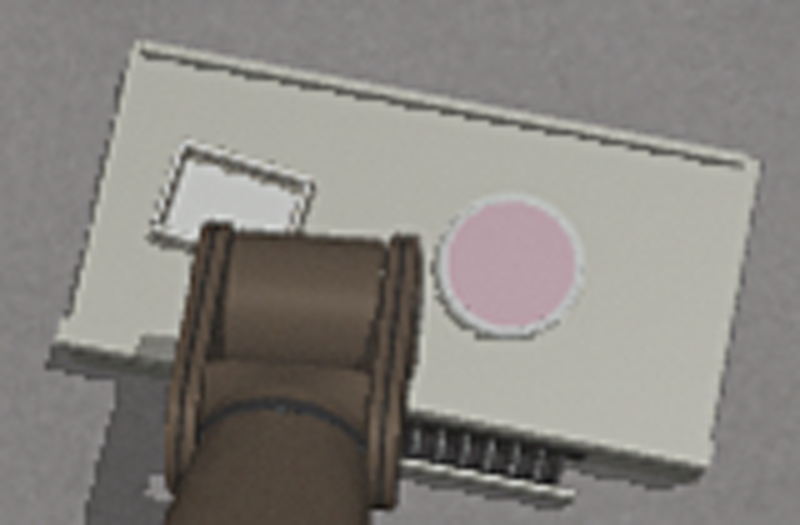

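The tray has sprung out, at zoom (400-575, 430-500). Now I'll lift straight up and move away.

```bash
python3 -m jog '[{"tx":0,"ty":0,"tz":0.3,"ax":0,"ay":0,"az":0,"hand":1},{"tx":0,"ty":0,"tz":1,"ax":0,"ay":0,"az":0,"hand":1},{"tx":0,"ty":0,"tz":2,"ax":0,"ay":0,"az":0,"hand":1},{"tx":0,"ty":0,"tz":4,"ax":0,"ay":0,"az":0,"hand":1},{"tx":0,"ty":0,"tz":4,"ax":0,"ay":0,"az":0,"hand":1}]'
python3 -m jog '[{"tx":0,"ty":0,"tz":4,"ax":0,"ay":0,"az":0,"hand":1},{"tx":-0.8,"ty":-4,"tz":2,"ax":0,"ay":0,"az":0,"hand":1},{"tx":-0.8,"ty":-4.5,"tz":0,"ax":0,"ay":0,"az":0,"hand":1},{"tx":-0.8,"ty":-4.5,"tz":0,"ax":0,"ay":0,"az":0,"hand":1},{"tx":-0.8,"ty":-4.5,"tz":0,"ax":0,"ay":0,"az":0,"hand":1}]'
python3 -m jog '[{"tx":-0.8,"ty":-4.5,"tz":0,"ax":0,"ay":0,"az":0,"hand":1},{"tx":-0.8,"ty":-4.5,"tz":0,"ax":0,"ay":0,"az":0,"hand":1},{"tx":-0.8,"ty":-4.5,"tz":0,"ax":0,"ay":0,"az":0,"hand":1},{"tx":-0.4,"ty":-3,"tz":0,"ax":0,"ay":0,"az":0,"hand":1},{"tx":0,"ty":0,"tz":0,"ax":0,"ay":0,"az":0,"hand":1}]'
python3 - <<'E'
from h import *
s=arm.get_state();print(s["t"],s["tcp_pos"],s["wrist_force"])
c=arm.capture("top");
cv2.imwrite("pics/t6.png",c["pixels"])
cv2.imwrite("pics/t6z.png",cv2.resize(c["pixels"][130:235,230:390],None,fx=5,fy=5,interpolation=cv2.INTER_CUBIC))
E
```

```text
t: 10.7
tcp_pos: [0.55, 0.0749, 0.1979]
ee_rot: [-2.397, -2.028, 0.003]
wrist_force: [1.0, -0.8, 0.9]
width: -0.003
t: 11.2
tcp_pos: [0.5183, -0.1015, 0.2582]
ee_rot: [2.397, 2.03, 0.001]
wrist_force: [0.3, -0.6, -0.4]
width: -0.002
t: 11.7
tcp_pos: [0.49, -0.2687, 0.2577]
ee_rot: [2.402, 2.023, -0.001]
wrist_force: [-0.5, -0.4, -0.4]
width: 0.0
11.7 [ 0.49   -0.2687  0.2577] [-0.4626 -0.3895 -0.3774]
```

View pics/t6.png

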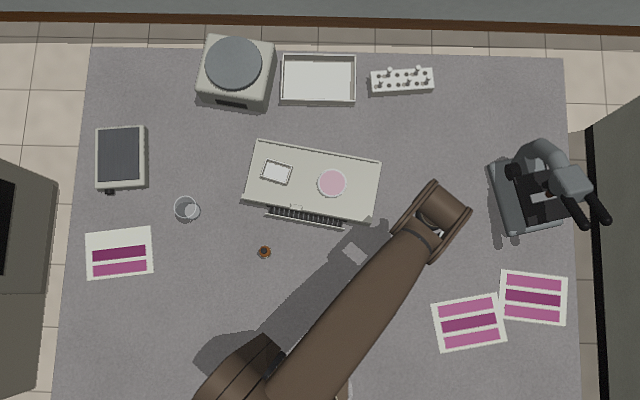

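View pics/t6z.png

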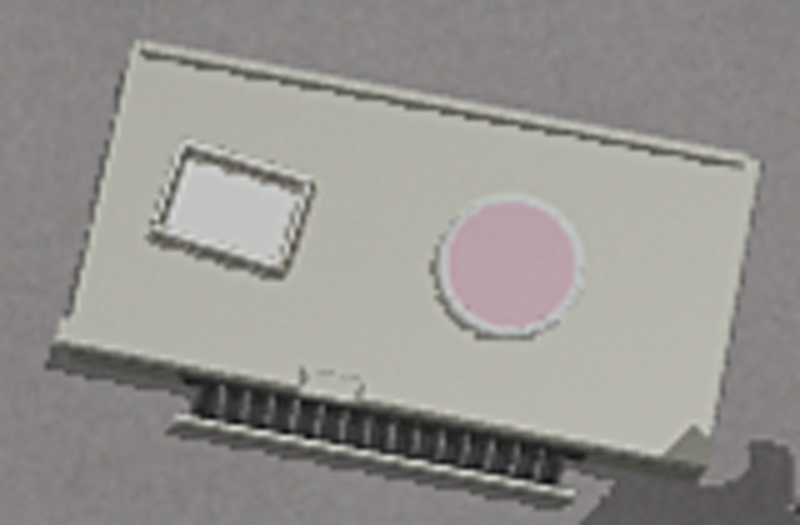

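The tray is out evenly, and the box and dish are where they were. One last look at the scene view for the hidden jar and case.

Run:
```python
from h import *
c=arm.capture("scene")["pixels"];cv2.imwrite("pics/s6.png",c)
a=cv2.imread("pics/scene0.png")
d=cv2.absdiff(a,c).max(2)
for n,(x,y,w,h) in dict(box=(325,230,48,40),dish=(270,202,42,38),bottle=(380,180,20,28),beaker=(450,235,38,42),jar=(260,130,28,35),case=(198,138,22,28)).items(): print(n,(d[y:y+h,x:x+w]>40).sum())
s=arm.get_state();print(s["t"],s["tcp_pos"],s["wrist_force"],np.abs(s["dq"]).max())
```

```text
box 0
dish 0
bottle 0
beaker 0
jar 15
case 0
11.8 [ 0.4905 -0.2655  0.2575] [ 0.3115 -0.6431  1.1259] 0.033476712653155494
```

View pics/s6.png

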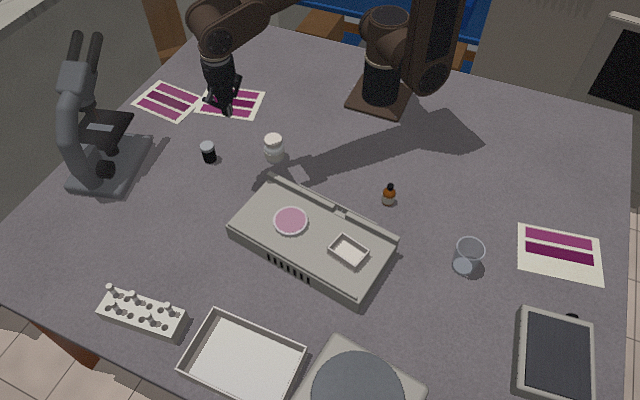

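Everything is in place; the 15 changed pixels at the jar are the arm's shadow. I'll let the arm settle and hand in.

```bash
python3 -m jog '[{"tx":0,"ty":0,"tz":0,"ax":0,"ay":0,"az":0,"hand":1},{"tx":0,"ty":0,"tz":0,"ax":0,"ay":0,"az":0,"hand":1},{"tx":0,"ty":0,"tz":0,"ax":0,"ay":0,"az":0,"hand":1},{"tx":0,"ty":0,"tz":0,"ax":0,"ay":0,"az":0,"hand":1}]'
python3 -c "
from rig import arm
print(arm.close_job())"
```

```text
t: 12.2
tcp_pos: [0.4911, -0.2644, 0.2579]
ee_rot: [2.397, 2.031, 0.0]
wrist_force: [-0.4, 1.3, -0.0]
width: 0.0
the job is handed in; nothing more can be done
None
```

The tray is out and the job is handed in, at about 12.2 s on the robot's clock.

**What I did:** With the gripper shut, I touched the left end section of the raised edge about 149 mm left of its middle, at about 5 N. I ran along the edge until the force dropped to zero at the notch, about 40 mm left of the middle. I then pressed the key until it stopped. The tip halted at about 7 mm of key travel and stayed there while the force rose to about 16 N. Then I lifted clear.

**Last checks:**
- **Tray:** the top picture shows it standing out evenly along its width. I did not measure how far out it is.
- **Other things:** comparing the scene picture before and after showed no change at the box, dish, bottle, beaker or case. At the jar 15 pixels changed, which I put down to the arm's shadow.
- **Arm:** it ended clear of everything, with the wrist force close to zero.

**One disagreement:** the wrist camera put the edge about 4 mm further back than the fixed cameras did. I split the difference, and the picture at contact showed the finger centred on the edge.

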